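# Put the walnut sample away and shut the drawer

### The arm

A 6-joint arm with a two-finger parallel gripper is mounted at the origin on the work surface; the furniture and walls round the work are solid. World frame = base frame: x ahead of the robot, y to its left, z up, the work surface at z = 0. Lengths are in m, angles in degrees, forces in N, time in s.
With the tool pointing down it reaches from about 0.4 to 0.825 m from the base axis. Payload 7 kg.
Tool frame: the origin (TCP) lies on the centre line of the jaws, within the pads' length; the fingertips stand 22 mm ahead of it and the grasp point (between the pads) lies 3 mm ahead of it; z points along the fingers, y is the line along which they close (so a half turn about z gives the same grasp; the last joint's range is limited). The gripper opens to 88 mm and grips with 3 to 60 N. Pads are 19 mm wide; open, the fingers measure 130 mm over their backs; the gripper's body (78 mm by 193 mm) begins 47 mm behind the grasp point.
Start: joints at [-51.56, 20.546, 0.682, 0, -70.136, -16.507], TCP at [0.252, -0.626, 0.249] pointing down, gripper open.
Joint ranges: [-176.03, 176.03], [-82.01, 121.73], [-58.28, 71.71], [-173.87, 95.51], [-174.79, -0.11], [-173.66, 173.66]. Speed limits (degrees/s): [136.94, 136.94, 172.46, 180, 180, 180].

### API

Orientations are given as [roll, pitch, yaw] about the fixed x, y, z axes, in that order (R = Rz(yaw) Ry(pitch) Rx(roll)).
In Python, from plant import get_state, cams, r gives the robot as it stands.
- The arm moves only by the tool apply_moves, never from a script. Its argument "targets" is a list of rows, each an object with "dp": the shift along the world's x, y, z in m, a list of three; "yaw": the turn about the world's z in degrees. In form: [{"dp": [x, y, z], "yaw": yaw}, ...]. A call has 1 to 20 rows; each row is the pose to reach, as a shift and turn from the pose commanded when the call began; what a row does not reach only later rows make up. A row lasts 1/12 s, in which the tool goes at most 41.7 mm and 7.16 degrees, less where a joint would pass 70% of its speed; a pose out of reach is approached as far as the arm can. A call with a gripper value outside its range is refused whole. "grip" is the gripper command: -1 is fully open, 1 is shut, values between are in proportion, set as the call begins (left out, the last holds). The fingers move at their own pace and stop on an object; "squeeze" is the grip in N (left out, the last holds). Time passes only in rows, so rows that repeat a pose let the fingers close. It gives the time, the measured TCP pose, the force, the opening and the grip force at its end, in the units of the state.
- get_state(): the state, without advancing time (a new reading comes with each control period).
- cams.capture(name): name is "scene" or "top" or "wrist"; returns a dict with "image" (420x560x3 uint8, red, green, blue), "range_z" (420x560 float32, m along the optical axis (not along the pixel's ray), 0 where there is no reading), "fx", "fy", "cx", "cy" (pixels), "k1" (the pictures are not rectified: a ray, as slopes to the right and down, at radius r is drawn at 1 + k1 r^2 times it, then the intrinsics apply), "R" (3x3) and "t" (3): a world point X has camera coordinates R X + t; the wrist camera has in their place "T_tool_cam" (4x4, takes a point from camera to tool coordinates, whose origin is the TCP and whose axes are the flange's). Camera axes: x right, y down, z forward; pixel columns grow to the right and rows downward; lengths in m; the calibration is good to about 2 mm. A picture is of the moment at which its call begins: read the wrist's pose just before it.
- r.close_job(): hands the job in; it is judged then, once.
The state is a dict: "time_s": time; "joints": joint angles; "qd": joint speeds; "joint_torque": joint torques, N m; "tcp_pos": TCP position; "eef_rot": TCP orientation; "contact_force": force on the tool from outside, world axes, zero at the start; "moment": the same for the moment, N m; "gripper_width": finger opening in m; "gripper_force": force on a finger pad.
Only numpy, scipy, OpenCV 4.12 (cv2) and the standard library are available. Lean on these libraries where they do the work, as an engineer would, in place of code of your own. Each camera call takes 0.05 s, during which the arm holds its last target. There are 200 camera calls.

### The job

Lay the dark brown walnut wood sample flat in the open drawer of the low sample case, let go of it, then push the drawer fully shut with the sample inside. Set the sample down, do not drop it from a height.

Things in the scene. Friction and masses are not known exactly. Their poses are not given: they have to be found in the camera images.
- wood_walnut: Dark brown walnut wood sample, a flat rectangular block 92 x 45 x 18 mm (x, y, z), loose on the table. Origin: centre of its underside; x along its 92 mm length, z up. The two paler blocks of the same size (oak, ash) and the thin silver one are bystanders.
- drawer_floor (a point): Centre of the drawer's inner floor, moves with the drawer, 22 mm above the table; x points into the fixed pale case (75 mm high), the way the drawer shuts; z up. Inside 195 (x) x 178 (y) mm, walls rise 31 mm and the grey front 41 mm above the floor. With the drawer open by q, it is uncovered from above from x = -97 mm (inner face of front wall) to x = q - 104 mm; outer face of the front at x = -118 mm.
- case_drawer0_handle (a point): Middle of the dark bar handle on the drawer front, moving with the drawer: a round bar 11 mm thick, 110 mm long along y, 42 mm above the table, 35 mm out from the front. Same axes as drawer_floor, so pushing the bar (or the front) along +x shuts the drawer.
- case_drawer0 (a joint): How far the drawer is open, in m: 0 shut, 0.166 at its outer stop, about 0.14 to 0.165 at the start. It slides with about 1 N of friction, stays where it is left and has no latch.
There are look-alikes about, which are no part of the job. Leave any green or orange look-alike of the wood_walnut alone.

How it is judged:
By the outcome, as a careful person would: the job done as asked, in the order asked, and still so for the second after the job is handed in, with the robot touching nothing.
It also fails if it takes over 48 s, if anything falls off the work surface, if the arm or the gripper's body presses on something with over 40 N, if the wrist force passes 120 N, or if a joint passes its speed limit or range.

## Working session

There is one attempt and no reset: what is moved stays moved. The work goes in short steps, Python scripts to look and compute and a tool call to move; the robot and the scene stay as the last step left them, time stands still between calls to the robot, and variables do not carry over. Pictures are saved under pics/ and viewed, at most 10 in all, crops included, and the job is handed in when it is done.

Besides the shell and the picture viewer there is one more tool, called as name(argument=value, ...) on one line, values as JSON. apply_moves: Moves the arm, as the interface text tells. Its arguments: {"type":"object","properties":{"targets":{"type":"array","items":{"type":"object","properties":{"dp":{"type":"array","items":{"type":"number"}},"yaw":{"type":"number"}}}},"grip":{"type":"number"},"squeeze":{"type":"number"}},"required":["targets"]}

```bash
mkdir -p pics
cat > h.py <<'E'
import numpy as np, cv2
from plant import get_state, cams, r
def cap(n):
    c=cams.capture(n); np.savez(f'{n}.npz',**{k:v for k,v in c.items() if v is not None}); return c
def cloud(c,R=None,t=None):
    R=c['R'] if R is None else R; t=c['t'] if t is None else t
    K=np.array([[c['fx'],0,c['cx']],[0,c['fy'],c['cy']],[0,0,1.]])
    h,w=c['range_z'].shape
    u,v=np.meshgrid(np.arange(w),np.arange(h))
    p=np.stack([u,v],-1).reshape(-1,1,2).astype(float)
    s=cv2.undistortPoints(p,K,np.array([float(c['k1']),0,0,0])).reshape(h,w,2)
    z=c['range_z'][...,None]
    X=np.concatenate([s*z,z],-1)
    return (X-np.asarray(t))@np.asarray(R)   # R^T (X-t)
E
python3 - <<'E'
from h import *
for n in ('top','scene'):
    c=cap(n); cv2.imwrite(f'pics/{n}0.png',c['image'][...,::-1])
print(get_state())
E
```

```text
{'time_s': 0.1, 'joints': array([-5.15593519e+01,  2.05864898e+01,  6.38607211e-01, -1.67214629e-02,
       -7.01370969e+01, -1.65061127e+01]), 'qd': array([ 0.00402511, -0.14948694,  0.10929885,  0.03004656, -0.00623875,
       -0.0105096 ]), 'joint_torque': array([-1.37335312e-03, -5.84163773e+01,  2.93752527e+01,  7.01563731e+00,
        1.01643489e-02, -5.65713526e-05]), 'tcp_pos': array([ 0.25195014, -0.62576903,  0.24772589]), 'eef_rot': array([ 1.79914056e+02, -9.07390889e-03, -1.58071151e+02]), 'contact_force': array([-0.52740808,  0.29584771,  0.7833565 ]), 'moment': array([-0.02894935,  0.01944517, -0.03795595]), 'gripper_force': 0.0, 'gripper_width': 0.08721645773062993}
```

View pics/top0.png

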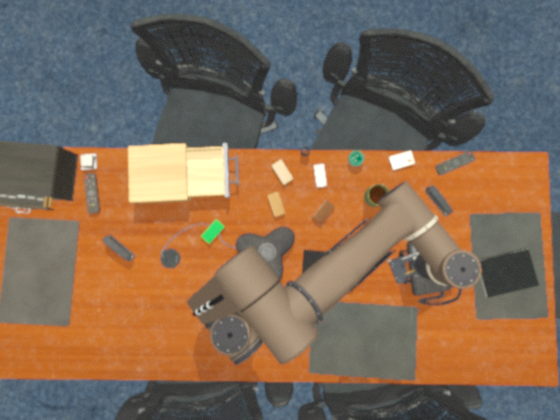

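View pics/scene0.png

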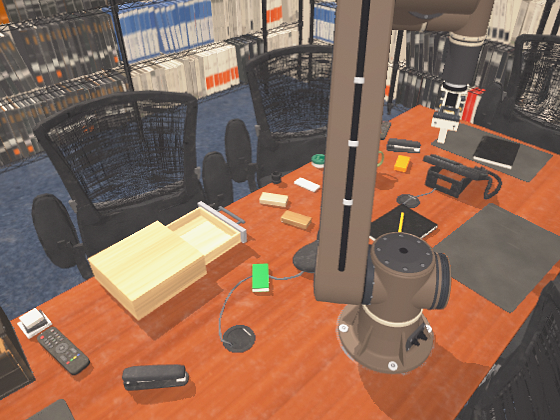

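In the top view, the block candidates are (282,172) pale ash, (277,205) tan oak, (323,212) brown, (320,175) thin silver-white and (212,232) green. The brown one fits walnut because it is the darkest wood. The scene view also shows an orange block at (401,163). The open drawer is at top (207,171). I'll confirm with an enlarged crop and measure.

Run:
```python
from h import *
c=np.load('top.npz'); im=c['image']; P=cloud(c)
cv2.imwrite('pics/crop1.png',cv2.resize(im[140:240,120:400],None,fx=2.8,fy=2.8,interpolation=cv2.INTER_CUBIC)[...,::-1])
for n,(u,v) in dict(ash=(282,172),oak=(277,205),wal=(323,212),sil=(320,175),grn=(212,232),floor=(205,172),case=(155,172),front=(226,172),table=(300,195),cup=(376,194)).items():
    print(n,im[v,u],P[v,u].round(3))
print(c['fx'],c['R'].round(3))
# case and front geometry
reg=np.zeros(im.shape[:2],bool); reg[138:205,120:245]=1
m=reg&(P[...,2]>.06)&(P[...,2]<.09)
q=P[m][:,:2].astype(np.float32); print(m.sum(),P[m][:,2].mean()); print('top',cv2.minAreaRect(q))
m=reg&(P[...,2]>.015)&(P[...,2]<.03); q=P[m]; print('floor',m.sum(),np.median(q,0),cv2.minAreaRect(q[:,:2].astype(np.float32)))
m=reg&(P[...,2]>.035)&(P[...,2]<.07);m[:,:215]=0; q=P[m]; print('front',m.sum(),np.median(q,0),cv2.minAreaRect(q[:,:2].astype(np.float32)))
m=(P[...,2]>.01)&(P[...,2]<.03); m2=np.zeros_like(m); m2[198:226,308:338]=1; m&=m2; q=P[m]; print('wal',m.sum(),np.median(q,0),cv2.minAreaRect(q[:,:2].astype(np.float32)))
```

```text
ash [254 231 189] [ 0.592 -0.174  0.016]
oak [229 185 118] [ 0.457 -0.156  0.02 ]
wal [160 110  69] [ 0.431 -0.342  0.012]
sil [255 255 250] [ 0.582 -0.329  0.011]
grn [ 50 224 109] [0.345 0.105 0.016]
floor [255 252 194] [0.587 0.137 0.026]
case [255 226 162] [0.577 0.325 0.077]
front [221 219 214] [0.583 0.049 0.056]
table [207 128  69] [ 0.501 -0.249 -0.002]
cup [81 47 21] [ 0.502 -0.545  0.06 ]
444.98038321538763 [[ 0.012 -1.    -0.004]
 [-0.996 -0.012 -0.086]
 [ 0.086  0.005 -0.996]]
3359 0.07491370088968544
top ((0.5826038718223572, 0.23664015531539917), (0.2205485999584198, 0.38925495743751526), 3.4113821983337402)
floor 1445 [0.58841317 0.14082777 0.02244002] ((0.5712066292762756, 0.23154990375041962), (0.19682037830352783, 0.40099969506263733), 7.705676078796387)
front 429 [0.58986132 0.04884579 0.05619779] ((0.5930758714675903, 0.04789493605494499), (0.21193410456180573, 0.09330591559410095), 0.80512934923172)
wal 266 [ 0.43494255 -0.34170865  0.01859902] ((0.43721702694892883, -0.339741975069046), (0.10168817639350891, 0.11685197055339813), 0.7100759744644165)
```

View pics/crop1.png

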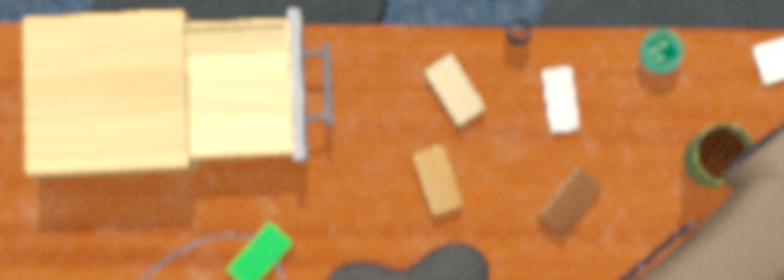

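The crop shows the dark brown block at crop (569,202), which is top (323,212), with its long axis at about -49° in the world. The oak at (437,180) and the ash at (455,90) are clearly paler. I'll hover over the walnut and look with the wrist camera.

apply_moves(targets=[{"dp": [0.03, 0.045, 0], "yaw": 7}, {"dp": [0.06, 0.09, 0], "yaw": 14}, {"dp": [0.09, 0.14, -0.02], "yaw": 21}, {"dp": [0.12, 0.19, -0.03], "yaw": 28}, {"dp": [0.15, 0.24, -0.03], "yaw": 35}, {"dp": [0.18, 0.285, -0.03], "yaw": 42}, {"dp": [0.18, 0.285, -0.03], "yaw": 49}, {"dp": [0.18, 0.285, -0.03], "yaw": 56}, {"dp": [0.18, 0.285, -0.03], "yaw": 63}, {"dp": [0.18, 0.285, -0.03], "yaw": 70}, {"dp": [0.18, 0.285, -0.03], "yaw": 77}, {"dp": [0.18, 0.285, -0.03], "yaw": 84}, {"dp": [0.18, 0.285, -0.03], "yaw": 91}, {"dp": [0.18, 0.285, -0.03], "yaw": 98}, {"dp": [0.18, 0.285, -0.03], "yaw": 105}, {"dp": [0.18, 0.285, -0.03], "yaw": 109}, {"dp": [0.18, 0.285, -0.03], "yaw": 109}, {"dp": [0.18, 0.285, -0.03], "yaw": 109}], grip=-1)

```text
time_s: 1.6
tcp_pos: [0.4319, -0.341, 0.2183]
eef_rot: [180.0, 0.0, -49.2]
contact_force: [1.1, 0.5, 0.2]
gripper_width: 0.0875
gripper_force: 0.0
```

```bash
cat >> h.py <<'E'
from scipy.spatial.transform import Rotation as Rn
def wrist():
    s=get_state(); c=cap('wrist')
    T=np.eye(4); T[:3,:3]=Rn.from_euler('xyz',s['eef_rot'],degrees=True).as_matrix(); T[:3,3]=s['tcp_pos']
    W=np.linalg.inv(T@c['T_tool_cam'])
    return s,c,cloud(c,W[:3,:3],W[:3,3])
E
python3 - <<'E'
from h import *
s,c,P=wrist(); im=c['image']
cv2.imwrite('pics/w1.png',im[...,::-1])
print(s['tcp_pos'],s['eef_rot'],s['joints'],s['time_s'],c['T_tool_cam'].round(3))
np.save('P.npy',P)
m=(P[...,2]>.008)&(P[...,2]<.03)&(np.hypot(P[...,0]-.435,P[...,1]+.342)<.09)
m=m.astype(np.uint8); n,l,st,ce=cv2.connectedComponentsWithStats(m)
for i in range(1,n):
    if st[i,4]>500:
        q=P[l==i]; R=cv2.minAreaRect(q[:,:2].astype(np.float32)); print(st[i],ce[i],np.median(q[:,2]),R,im[l==i].mean(0))
E
```

```text
[ 0.43191234 -0.34102322  0.21830033] [ 1.79989683e+02  3.04125424e-02 -4.92163457e+01] [-1.79009028e+01  1.01619305e+01 -1.76913433e+01 -7.90725595e-03
 -6.21780706e+01  5.86882523e+01] 1.6 [[-0.001 -0.965 -0.262  0.071]
 [ 1.    -0.001  0.    -0.001]
 [-0.    -0.262  0.965 -0.136]
 [ 0.     0.     0.     1.   ]]
[ 245  131   60   96 3862] [274.6232522  178.62817193] 0.017883342903533245 ((0.435661256313324, -0.3406788408756256), (0.045044366270303726, 0.0927523523569107), 52.20371627807617) [140.73355774  79.84878301  39.52718799]
```

View pics/w1.png

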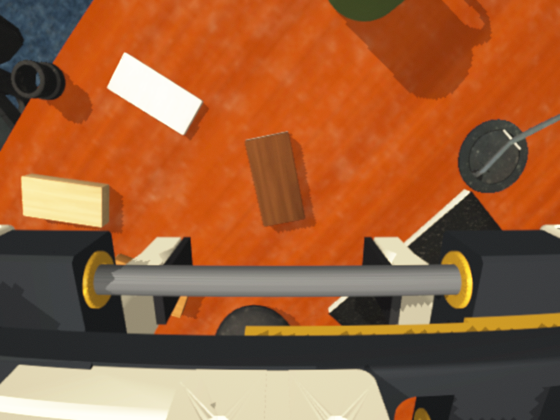

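The wrist view has the walnut at (275,179). It measures 92.7 x 45.0 mm, centred at (0.436, -0.341), with its long axis at -37.8°. Now I'll descend and grasp.

apply_moves(targets=[{"dp": [0.0037, 0, -0.02], "yaw": 6}, {"dp": [0.0037, 0, -0.05], "yaw": 11.3}, {"dp": [0.0037, 0, -0.08], "yaw": 11.3}, {"dp": [0.0037, 0, -0.11], "yaw": 11.3}, {"dp": [0.0037, 0, -0.14], "yaw": 11.3}, {"dp": [0.0037, 0, -0.165], "yaw": 11.3}, {"dp": [0.0037, 0, -0.18], "yaw": 11.3}, {"dp": [0.0037, 0, -0.19], "yaw": 11.3}, {"dp": [0.0037, 0, -0.194], "yaw": 11.3}, {"dp": [0.0037, 0, -0.194], "yaw": 11.3}, {"dp": [0.0037, 0, -0.194], "yaw": 11.3}])

```text
time_s: 2.57
tcp_pos: [0.4364, -0.3414, 0.0253]
eef_rot: [-180.0, -0.1, -37.8]
contact_force: [0.1, -0.8, 0.7]
gripper_width: 0.0875
gripper_force: 0.0
```

apply_moves(targets=[{"dp": [0, 0, 0], "yaw": 0}, {"dp": [0, 0, 0], "yaw": 0}, {"dp": [0, 0, 0], "yaw": 0}, {"dp": [0, 0, 0], "yaw": 0}, {"dp": [0, 0, 0], "yaw": 0}, {"dp": [0, 0, 0], "yaw": 0}, {"dp": [0, 0, 0], "yaw": 0}, {"dp": [0, 0, 0], "yaw": 0}, {"dp": [0, 0, 0], "yaw": 0}, {"dp": [0, 0, 0], "yaw": 0}], grip=1, squeeze=25)

```text
time_s: 3.4
tcp_pos: [0.4358, -0.3411, 0.0246]
eef_rot: [180.0, 0.0, -37.8]
contact_force: [-1.0, 0.2, 1.9]
gripper_width: 0.0447
gripper_force: 25.0
```

The walnut is gripped at 44.7 mm opening and 25 N. I'll lift it and carry it over the drawer.

apply_moves(targets=[{"dp": [0, 0, 0.02], "yaw": 0}, {"dp": [0, 0, 0.05], "yaw": 0}, {"dp": [0, 0, 0.09], "yaw": 0}, {"dp": [0.01, 0.03, 0.13], "yaw": -4}, {"dp": [0.02, 0.06, 0.16], "yaw": -9}, {"dp": [0.03, 0.09, 0.19], "yaw": -14}, {"dp": [0.04, 0.12, 0.22], "yaw": -19}, {"dp": [0.055, 0.155, 0.23], "yaw": -24}, {"dp": [0.07, 0.19, 0.24], "yaw": -29}, {"dp": [0.08, 0.225, 0.25], "yaw": -34}, {"dp": [0.09, 0.26, 0.255], "yaw": -39}, {"dp": [0.1, 0.295, 0.255], "yaw": -44}, {"dp": [0.11, 0.33, 0.255], "yaw": -50}, {"dp": [0.12, 0.365, 0.255], "yaw": -50}, {"dp": [0.13, 0.4, 0.255], "yaw": -50}, {"dp": [0.14, 0.43, 0.255], "yaw": -50}, {"dp": [0.145, 0.455, 0.255], "yaw": -50}, {"dp": [0.145, 0.47, 0.255], "yaw": -50}, {"dp": [0.145, 0.47, 0.255], "yaw": -50}, {"dp": [0.145, 0.47, 0.255], "yaw": -50}])

```text
time_s: 5.07
tcp_pos: [0.5804, 0.1293, 0.279]
eef_rot: [179.9, -0.0, -87.7]
contact_force: [0.1, -0.2, -1.9]
gripper_width: 0.0448
gripper_force: 25.0
```

Run:
```python
from h import *
s,c,P=wrist(); im=c['image']; np.save('P.npy',P)
cv2.imwrite('pics/w2.png',im[...,::-1])
print(s['tcp_pos'],s['eef_rot'],s['joints'],s['gripper_width'],s['time_s'])
```

```text
[0.58036677 0.12932927 0.27900629] [ 1.79938128e+02 -2.23468114e-02 -8.76912381e+01] [ 3.13742445e+01  1.20237945e+01 -7.13129046e+00 -1.11380760e-02
 -7.09098520e+01 -2.90618459e+01] 0.044751722466316285 5.0667
```

View pics/w2.png

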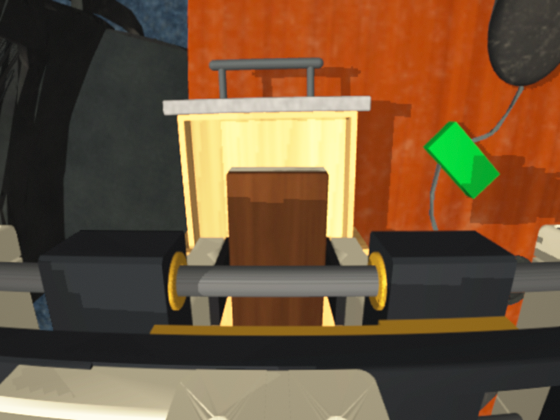

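The wrist view shows the grey front at rows 98–112, the handle at (268,63), the drawer side walls at columns 185 and 352, and the walnut held at (278,250). Now I'll fit the drawer pose.

Run:
```python
from h import *
P=np.load('P.npy')
X,Y,Z=np.moveaxis(P,-1,0)
def reg(a,b,c,d):
    m=np.zeros(Z.shape,bool); m[a:b,c:d]=1; return m
m=reg(92,118,155,378)&(Z>.055)&(Z<.075)
q=P[m]; r_=cv2.minAreaRect(q[:,:2].astype(np.float32)); print('front',m.sum(),np.median(q,0),r_); print(cv2.boxPoints(r_).round(4).tolist())
m=reg(55,75,205,330)&(Z>.03)&(Z<.06); q=P[m]; r_=cv2.minAreaRect(q[:,:2].astype(np.float32)); print('handle',m.sum(),np.median(q,0),r_)
for n,b in dict(L=(120,225,175,200),Rr=(120,225,340,365)).items():
    m=reg(*b)&(Z>.045)&(Z<.065); q=P[m]; print(n,m.sum(),np.median(q,0),np.polyfit(q[:,1],q[:,0],1),q[:,0].min(),q[:,0].max())
m=reg(120,220,195,225)&(Z<.035);q=P[m];print('floor',np.median(q,0))
c=np.load('top.npz');P=cloud(c)
m=np.zeros(P.shape[:2],bool);m[138:205,120:200]=1;m&=P[...,2]>.068
for y in (147,160,175,190,198):
    row=np.where(m[y])[0]; print('case edge',y,row.max(),P[y,row.max()].round(4),P[y,row.min()].round(4))
```

```text
front 3088 [0.59517955 0.05213781 0.06236091] ((0.5953621864318848, 0.05363066494464874), (0.21455979347229004, 0.0183233805000782), 3.163437843322754)
[[0.4876999855041504, 0.05689999833703041], [0.4887999892234802, 0.038600001484155655], [0.703000009059906, 0.05040000006556511], [0.7020000219345093, 0.06870000064373016]]
handle 1363 [0.59614464 0.01063255 0.04591462] ((0.5973039865493774, 0.01217267382889986), (0.1198139414191246, 0.01763968914747238), 2.510237693786621)
L 775 [0.68214152 0.12661702 0.05263163] [-0.05876838  0.68956848] 0.6743053499395105 0.6890815453575274
Rr 736 [0.49976789 0.1185074  0.05264854] [-0.05382822  0.50617477] 0.4926711381935417 0.5055759603462795
floor [0.66121235 0.12837775 0.02191527]
case edge 147 185 [0.6781 0.2106 0.076 ] [0.6769 0.4342 0.0684]
case edge 160 185 [0.6257 0.2086 0.0782] [0.6238 0.4301 0.0743]
case edge 175 186 [0.566  0.2026 0.0797] [0.5648 0.4293 0.0697]
case edge 190 186 [0.5078 0.2027 0.071 ] [0.5053 0.427  0.0694]
case edge 198 186 [0.4756 0.2002 0.0785] [0.4734 0.4202 0.0742]
```

Fitted drawer pose: yaw 93.2°, floor centre (0.589, 0.161), open by about 0.148 m. The sample target is (0.591, 0.133) at tool yaw -86.8°.

apply_moves(targets=[{"dp": [0.0103, 0.004, -0.01], "yaw": 1}, {"dp": [0.0103, 0.004, -0.04], "yaw": 1}, {"dp": [0.0103, 0.004, -0.07], "yaw": 1}, {"dp": [0.0103, 0.004, -0.1], "yaw": 1}, {"dp": [0.0103, 0.004, -0.13], "yaw": 1}, {"dp": [0.0103, 0.004, -0.155], "yaw": 1}, {"dp": [0.0103, 0.004, -0.18], "yaw": 1}, {"dp": [0.0103, 0.004, -0.2], "yaw": 1}, {"dp": [0.0103, 0.004, -0.213], "yaw": 1}, {"dp": [0.0103, 0.004, -0.222], "yaw": 1}, {"dp": [0.0103, 0.004, -0.227], "yaw": 1}, {"dp": [0.0103, 0.004, -0.23], "yaw": 1}, {"dp": [0.0103, 0.004, -0.231], "yaw": 1}, {"dp": [0.0103, 0.004, -0.231], "yaw": 1}, {"dp": [0.0103, 0.004, -0.231], "yaw": 1}])

```text
time_s: 6.37
tcp_pos: [0.5916, 0.1331, 0.0494]
eef_rot: [-179.9, 0.0, -86.8]
contact_force: [-0.7, 0.4, -1.0]
gripper_width: 0.0449
gripper_force: 25.0
```

apply_moves(targets=[{"dp": [0, 0, -0.0005], "yaw": 0}, {"dp": [0, 0, -0.001], "yaw": 0}, {"dp": [0, 0, -0.0015], "yaw": 0}, {"dp": [0, 0, -0.002], "yaw": 0}, {"dp": [0, 0, -0.002], "yaw": 0}, {"dp": [0, 0, -0.002], "yaw": 0}])

```text
time_s: 6.87
tcp_pos: [0.5911, 0.133, 0.0467]
eef_rot: [-180.0, 0.0, -86.8]
contact_force: [-0.4, 0.2, -0.1]
gripper_width: 0.0444
gripper_force: 25.0
```

apply_moves(targets=[{"dp": [0, 0, -0.0005], "yaw": 0}, {"dp": [0, 0, -0.001], "yaw": 0}, {"dp": [0, 0, -0.001], "yaw": 0}, {"dp": [0, 0, -0.001], "yaw": 0}, {"dp": [0, 0, -0.001], "yaw": 0}])

```text
time_s: 7.28
tcp_pos: [0.5912, 0.133, 0.0466]
eef_rot: [-180.0, 0.0, -86.8]
contact_force: [-4.0, 1.5, 9.4]
gripper_width: 0.0449
gripper_force: 25.0
```

The sample is on the floor, with 9 N of contact. Now I'll release it and rise.

apply_moves(targets=[{"dp": [0, 0, 0.0005], "yaw": 0}, {"dp": [0, 0, 0.0005], "yaw": 0}, {"dp": [0, 0, 0.0005], "yaw": 0}, {"dp": [0, 0, 0.0005], "yaw": 0}, {"dp": [0, 0, 0.0005], "yaw": 0}, {"dp": [0, 0, 0.0005], "yaw": 0}, {"dp": [0, 0, 0.0005], "yaw": 0}], grip=-0.7)

```text
time_s: 7.87
tcp_pos: [0.5911, 0.1328, 0.0459]
eef_rot: [180.0, -0.0, -86.8]
contact_force: [-0.3, 0.2, 0.1]
gripper_width: 0.0744
gripper_force: 0.0
```

apply_moves(targets=[{"dp": [0, 0, 0.01], "yaw": 0}, {"dp": [0, 0, 0.03], "yaw": 0}, {"dp": [0, 0, 0.06], "yaw": 0}, {"dp": [0, 0, 0.09], "yaw": 0}, {"dp": [0, 0, 0.12], "yaw": 0}, {"dp": [0, -0.02, 0.15], "yaw": 0}, {"dp": [0, -0.05, 0.18], "yaw": 0}, {"dp": [0, -0.08, 0.2], "yaw": 0}, {"dp": [0, -0.08, 0.2], "yaw": 0}, {"dp": [0, -0.08, 0.2], "yaw": 0}])

```text
time_s: 8.7
tcp_pos: [0.5916, 0.0517, 0.2486]
eef_rot: [-179.8, 0.1, -86.9]
contact_force: [-0.1, -0.4, -0.4]
gripper_width: 0.0743
gripper_force: 0.0
```

Run:
```python
from h import *
s,c,P=wrist(); im=c['image']; np.save('P.npy',P)
cv2.imwrite('pics/w3.png',im[...,::-1]); print(s['tcp_pos'],s['time_s'])
X,Y,Z=np.moveaxis(P,-1,0)
m=(im.max(-1)<190)&(Z>.03)&(Z<.05)&(abs(X-.59)<.075)&(Y>.07)&(Y<.2)
q=P[m]; print(m.sum(),np.median(q,0),cv2.minAreaRect(q[:,:2].astype(np.float32)))
m=(Z>.035)&(Z<.055)&(abs(X-.597)<.03)&(Y<.03)&(Y>-.03); q=P[m]; print('handle',m.sum(),np.median(q,0))
```

```text
[0.59156055 0.05170918 0.24858066] 8.7
2119 [0.59236546 0.11599818 0.03984235] ((0.5923839807510376, 0.11842526495456696), (0.0431496687233448, 0.06199348345398903), 2.232546806335449)
handle 657 [0.59723754 0.00934955 0.04605741]
```

View pics/w3.png

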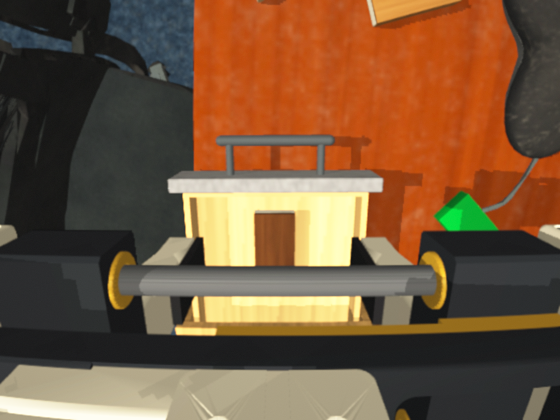

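The walnut lies flat in the drawer at (275,240), with its top at z = 0.040. The handle is still at y = 0.010. I'll close the fingers and drop down outside the handle.

apply_moves(targets=[{"dp": [0.002, -0.03, 0], "yaw": 0}, {"dp": [0.004, -0.06, 0], "yaw": 0}, {"dp": [0.009, -0.09, 0], "yaw": 0}, {"dp": [0.009, -0.113, -0.01], "yaw": 0}, {"dp": [0.009, -0.113, -0.04], "yaw": 0}, {"dp": [0.009, -0.113, -0.07], "yaw": 0}, {"dp": [0.009, -0.113, -0.1], "yaw": 0}, {"dp": [0.009, -0.113, -0.13], "yaw": 0}, {"dp": [0.009, -0.113, -0.16], "yaw": 0}, {"dp": [0.009, -0.113, -0.18], "yaw": 0}, {"dp": [0.009, -0.113, -0.193], "yaw": 0}, {"dp": [0.009, -0.113, -0.1965], "yaw": 0}, {"dp": [0.009, -0.113, -0.1965], "yaw": 0}], grip=1)

```text
time_s: 9.83
tcp_pos: [0.5989, -0.0596, 0.0476]
eef_rot: [179.8, -0.0, -86.7]
contact_force: [-0.2, 0.7, 0.9]
gripper_width: 0.0007
gripper_force: 0.0
```

apply_moves(targets=[{"dp": [-0.0006, 0.01, 0], "yaw": 0}, {"dp": [-0.0011, 0.02, 0], "yaw": 0}, {"dp": [-0.0016, 0.028, 0], "yaw": 0}, {"dp": [-0.002, 0.036, 0], "yaw": 0}, {"dp": [-0.0025, 0.044, 0], "yaw": 0}, {"dp": [-0.003, 0.052, 0], "yaw": 0}, {"dp": [-0.0034, 0.06, 0], "yaw": 0}, {"dp": [-0.0039, 0.07, 0], "yaw": 0}, {"dp": [-0.0045, 0.08, 0], "yaw": 0}, {"dp": [-0.005, 0.09, 0], "yaw": 0}, {"dp": [-0.0056, 0.1, 0], "yaw": 0}, {"dp": [-0.0056, 0.1, 0], "yaw": 0}])

```text
time_s: 10.83
tcp_pos: [0.5946, 0.0418, 0.0496]
eef_rot: [-180.0, 0.0, -86.7]
contact_force: [0.3, -0.3, -0.5]
gripper_width: 0.0004
gripper_force: 0.0
```

apply_moves(targets=[{"dp": [-0.0006, 0.01, 0], "yaw": 0}, {"dp": [-0.0011, 0.02, 0], "yaw": 0}, {"dp": [-0.0017, 0.03, 0], "yaw": 0}, {"dp": [-0.0022, 0.04, 0], "yaw": 0}, {"dp": [-0.0028, 0.05, 0], "yaw": 0}, {"dp": [-0.0034, 0.06, 0], "yaw": 0}, {"dp": [-0.0039, 0.07, 0], "yaw": 0}, {"dp": [-0.0045, 0.08, 0], "yaw": 0}, {"dp": [-0.005, 0.088, 0], "yaw": 0}, {"dp": [-0.0052, 0.092, 0], "yaw": 0}, {"dp": [-0.0054, 0.095, 0], "yaw": 0}, {"dp": [-0.0054, 0.095, 0], "yaw": 0}])

```text
time_s: 11.83
tcp_pos: [0.5895, 0.1357, 0.0497]
eef_rot: [-180.0, 0.0, -86.7]
contact_force: [-0.4, -0.0, 0.2]
gripper_width: 0.0002
gripper_force: 0.0
```

```bash
cat > chk.py <<'E'
from h import *
import sys
s,c,P=wrist(); im=c['image']; cv2.imwrite(sys.argv[1],im[...,::-1]); print(s['tcp_pos'],s['contact_force'],s['time_s'])
X,Y,Z=np.moveaxis(P,-1,0)
m=(Z>.055)&(Z<.068)&(abs(X-.59)<.12)&(Y>.03); q=P[m]; 
if m.sum()>20: print('front',m.sum(),np.median(q,0),np.percentile(q[:,1],[2,98]))
m=(Z>.069)&(Z<.085)&(abs(X-.59)<.12)&(Y>.1); q=P[m]; 
if m.sum()>20: print('case',m.sum(),np.median(q,0),np.percentile(q[:,1],[2,98]))
c=cap('top');P=cloud(c);X,Y,Z=np.moveaxis(P,-1,0)
cv2.imwrite(sys.argv[1].replace('.png','t.png'),cv2.resize(c['image'][130:250,110:290],None,fx=3,fy=3)[...,::-1])
E
python3 chk.py pics/w4.png
```

```text
[0.58948643 0.13572473 0.04972229] [-0.38512807 -0.04077856  0.21487858] 11.8333
front 1609 [0.50064075 0.19587102 0.06236799] [0.12641285 0.20404925]
case 574 [0.58986934 0.13852127 0.07390885] [0.13154323 0.14547496]
```

apply_moves(targets=[{"dp": [-0.0001, 0.002, 0], "yaw": 0}, {"dp": [-0.0002, 0.004, 0], "yaw": 0}, {"dp": [-0.0003, 0.005, 0], "yaw": 0}, {"dp": [-0.0003, 0.006, 0], "yaw": 0}, {"dp": [-0.0004, 0.007, 0], "yaw": 0}, {"dp": [-0.0004, 0.008, 0], "yaw": 0}, {"dp": [-0.0004, 0.008, 0], "yaw": 0}, {"dp": [-0.0004, 0.008, 0], "yaw": 0}])

```text
time_s: 12.6
tcp_pos: [0.5888, 0.1405, 0.0496]
eef_rot: [179.9, -0.2, -86.8]
contact_force: [4.1, -12.2, 0.5]
gripper_width: 0.0005
gripper_force: 6.3
```

apply_moves(targets=[{"dp": [0, 0.001, 0], "yaw": 0}, {"dp": [-0.0001, 0.002, 0], "yaw": 0}, {"dp": [-0.0001, 0.002, 0], "yaw": 0}, {"dp": [-0.0001, 0.002, 0], "yaw": 0}])

```text
time_s: 12.93
tcp_pos: [0.5887, 0.1407, 0.0497]
eef_rot: [179.9, -0.3, -86.8]
contact_force: [7.5, -20.5, 1.0]
gripper_width: 0.0
gripper_force: 10.6
```

apply_moves(targets=[{"dp": [0, -0.006, 0], "yaw": 0}, {"dp": [0, -0.02, 0], "yaw": 0}, {"dp": [0.002, -0.05, 0], "yaw": 0}, {"dp": [0.003, -0.08, 0.02], "yaw": 0}, {"dp": [0.003, -0.08, 0.05], "yaw": 0}, {"dp": [0.003, -0.08, 0.08], "yaw": 0}, {"dp": [0.003, -0.08, 0.11], "yaw": 0}, {"dp": [0.003, -0.08, 0.14], "yaw": 0}, {"dp": [0.003, -0.05, 0.17], "yaw": 0}, {"dp": [0.003, -0.02, 0.2], "yaw": 0}, {"dp": [0.003, 0.01, 0.22], "yaw": 0}, {"dp": [0.003, 0.03, 0.22], "yaw": 0}, {"dp": [0.003, 0.03, 0.22], "yaw": 0}, {"dp": [0.003, 0.03, 0.22], "yaw": 0}])

```text
time_s: 14.1
tcp_pos: [0.5912, 0.1758, 0.2696]
eef_rot: [-180.0, 0.0, -86.7]
contact_force: [0.4, -1.4, -0.4]
gripper_width: 0.0003
gripper_force: 0.0
```

```bash
python3 chk.py pics/w5.png
```

```text
[0.59123253 0.17577763 0.26957416] [ 0.40470758 -1.35459098 -0.42880485] 14.1
front 3274 [0.58372954 0.19913911 0.06235036] [0.18757873 0.21134597]
case 4260 [0.58676323 0.21614714 0.07487274] [0.20256759 0.24988268]
```

View pics/w5.png

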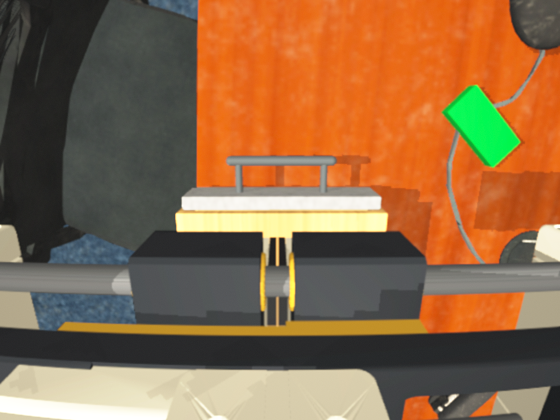

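The picture shows the grey front (row 198) tight against the case (row 215), with no gap. A 20 N push at the end didn't move it. Handing in.

```bash
python3 -c "
from plant import r
print(r.close_job())"
```

```text
the job is handed in; nothing more can be done
None
```

The walnut sample was set flat in the drawer and released, the drawer was pushed fully shut, and the job was handed in at about 14 s with the arm clear; no verdict was returned.

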